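# Fans off and tip out the dried lens caps

## Task

The lens caps in the drawer's tilt bin are dry. Switch off the four small fan levers by folding them all flat in one finger drag along the bank, without lifting or moving away part-way and leaving the taller main lever standing; only then push the bin over past its balance point so that both caps drop into the tray, and ease it back upright, keeping hold of its weight so that it does not fall back. Leave the filters, tin, lid, blower and lens pen where they are.

Things in the scene. Friction and masses are not known exactly. Their poses are not given: they have to be found in the camera images.
- bank: Fixed grey switch bank, 60 mm wide (x), 290 mm long (y from -140 to +150 mm), flat top 45 mm above the origin on its underside; z up. On top, in one row at x = 0, stand four small aluminium levers, pivots at y = -100, -60, -20, +20 mm, and apart from them at y = +110 mm the larger main lever. Switching off folds a lever towards the bank's +y.
- pivot4 (a point): Pivot of the last small lever (number 4), 49 mm above the bank's underside, axes as the bank's.
- main_pivot (a point): Pivot of the main lever, 49 mm above the bank's underside, axes as the bank's.
- pivot1 (a point): Pivot of the first small lever (number 1), 49 mm above the bank's underside, axes as the bank's.
- lever1 (a joint): Small fan lever 1: aluminium paddle 14 mm wide, 7 mm thick, 32 mm long from its pivot. 0 = on, standing, leaning 0.3 rad back to the bank's -y (top about 81 mm above the bank's underside); grows as it folds towards +y to 1.8 = off, lying flat (then up to 56 mm above the underside). Weighted: it drops over by itself past about 0.4 and falls back below about 0.2; under 2 N.
- lever2 (a joint): Small fan lever 2: aluminium paddle 14 mm wide, 7 mm thick, 32 mm long from its pivot. 0 = on, standing, leaning 0.3 rad back to the bank's -y (top about 81 mm above the bank's underside); grows as it folds towards +y to 1.8 = off, lying flat (then up to 56 mm above the underside). Weighted: it drops over by itself past about 0.4 and falls back below about 0.2; under 2 N.
- lever3 (a joint): Small fan lever 3: aluminium paddle 14 mm wide, 7 mm thick, 32 mm long from its pivot. 0 = on, standing, leaning 0.3 rad back to the bank's -y (top about 81 mm above the bank's underside); grows as it folds towards +y to 1.8 = off, lying flat (then up to 56 mm above the underside). Weighted: it drops over by itself past about 0.4 and falls back below about 0.2; under 2 N.
- lever4 (a joint): Small fan lever 4: aluminium paddle 14 mm wide, 7 mm thick, 32 mm long from its pivot. 0 = on, standing, leaning 0.3 rad back to the bank's -y (top about 81 mm above the bank's underside); grows as it folds towards +y to 1.8 = off, lying flat (then up to 56 mm above the underside). Weighted: it drops over by itself past about 0.4 and falls back below about 0.2; under 2 N.
- main_lever (a joint): Main lever: aluminium paddle 26 mm wide, 9 mm thick, 46 mm long. 0 = on, standing (top about 95 mm above the bank's underside), 1.8 = flat; drops over past about 0.4. Must stay standing.
- stand: Fixed steel stand with the tilt bin and the tray. Origin on the underside below the bin's hinge; z up. Two side plates at x = +-78 mm, 85 mm high, carry the bin; the bin stands on the -y side of the hinge and dumps towards +y into the grey open tray (170 mm in x, y from 25 to 225 mm, walls 38 mm high).
- bin_hinge (a point): Hinge of the bin, 70 mm above the stand's underside; the hinge line runs along the stand's x; axes as the stand's.
- bin (a joint): Tilt of the bin: 0 = upright on its rest, grows as it tips towards the stand's +y, 2.0 = fully tipped (end stop). Aluminium open-front bin 134 mm wide (x), 90 mm deep, rear wall 70 mm high, about 0.35 kg, lightly damped hinge. Balance point about 1.15 rad: below it the bin falls back by itself, above it it falls on over to the end stop.
- bar (a point): Middle of the bin's push bar: steel rod 10 mm thick, 120 mm long, parallel to the hinge, bent arms at its ends, open space on both sides (rear wall 52 mm away, its rim 25 mm lower). It turns with the bin about the hinge: at tilt q it lies at y = -140 cos q + 95 sin q, z = 140 sin q + 95 cos q mm from the hinge (stand's axes). This point's axes turn with the bin.
- tray_mid (a point): Middle of the tray's inner floor (162 by 192 mm inside), 4 mm above the stand's underside; axes as the stand's.
- filter0_center (a point): Centre of a round black-rimmed filter 58 mm across, 8 mm thick, in a well of the grey liner. Leave alone.
- filter1_center (a point): Centre of a round black-rimmed filter 64 mm across, 8 mm thick, in a well of the grey liner. Leave alone.
- filter2_center (a point): Centre of a round black-rimmed filter 74 mm across, 8 mm thick, in a well of the grey liner. Leave alone.
- filter3_center (a point): Centre of a round black-rimmed filter 80 mm across, 8 mm thick, in a well of the grey liner. Leave alone.
- tin_center (a point): Centre of the small open aluminium tin, 50 mm across, 28 mm high. Leave alone.
- tin_lid_center (a point): Centre of the tin's lid, disc 53 mm across, 8 mm thick. Leave alone.
- blower_center (a point): Black rubber dust blower standing upright, 54 mm across, 100 mm high; point 30 mm above its foot. Leave alone.
- lens_pen_center (a point): Centre of a black lens pen, 14 x 110 x 12 mm, lying flat. Leave alone.
- cap_a: Origin at the middle of the underside (as it starts) of a black lens cap, disc 52 mm across, 9 mm thick, loose in the bin.
- cap_b: Origin at the middle of the underside (as it starts) of the other, equal lens cap, loose in the bin.
Not all that is in view belongs to the job. What is shaped like the cap_b but purple is not meant. What is shaped like the cap_a but red is not meant.

How it is judged:
By the outcome, as a careful person would: the job done as asked, in the order asked, and still so for the second after the job is handed in, with the robot touching nothing.
It also fails if it takes over 67 s, if anything falls off the work surface, if the arm or the gripper's body presses on something with over 40 N, if the wrist force passes 120 N, or if a joint passes its speed limit or range.

## Robot

A 6-joint arm with a two-finger parallel gripper is mounted at the origin on the work surface. World frame = base frame: x ahead of the robot, y to its left, z up, the work surface at z = 0. Lengths are in m, angles in rad, forces in N, time in s.
With the tool pointing down it reaches from about 0.375 to 0.975 m from the base axis. Payload 3.8 kg.
Tool frame: the origin (TCP) lies midway between the tips of the shut fingers; the grasp point (between the pads) lies 19 mm behind it; z points along the fingers, y is the direction in which the jaws open and shut (so a half turn about z gives the same grasp; the last joint's range is limited). The gripper opens to 85 mm and grips with 20 to 120 N. Pads are 22 mm wide; open, the fingers measure 114 mm over their backs; the gripper's body (76 mm by 85 mm) begins 54 mm behind the grasp point. The pads swing forward as they close: fully open they stand 13 mm farther back than shut.
Start: joints at [1.303, 0.264, 1.604, -0, 1.274, -0.037], TCP at [0.154, 0.657, 0.231] pointing down, gripper open.
Joint ranges: [-2.63, 2.63], [-0.94, 2.18], [0.31, 2.57], [-1.31, 4.45], [0, 2.66], [-2.55, 2.55]. Speed limits (rad/s): [2.57, 2.57, 3.14, 3.14, 3.14, 3.14].

## Interface

Orientations are given as a rotation vector (axis times angle).
In Python, from workcell import bot gives the robot as it stands. The module is installed in compiled form; this text tells all that it offers.
- The arm moves only by the tool play_rows, never from a script. Its argument "series" is a list of rows, each an object with "translation": the shift along the tool's x, y, z in m, a list of three; "spin": the turn about the tool's z in units of 5 degrees (1.0 is 5 degrees). In form: [{"translation": [dx, dy, dz], "spin": spin}, ...]. A call has 1 to 5 rows; each row shifts and turns the commanded pose from where the row before left it, along the tool's axes as they then stand; what a row does not reach is not made up. A row lasts 1/10 s, in which the tool goes at most 50 mm and 8.59 degrees, less where a joint would pass 70% of its speed; a pose out of reach is approached as far as the arm can. A call is refused whole if a number of a shift passes 0.05 or a number of a turn 1, either way. A call with a gripper value outside its range is refused whole. "jaw" is the gripper's target within -1 to 1 (fully open at 1, half-way at 0, shut at -1), set as the call begins (left out, the last holds). The fingers move at their own pace and stop on an object; "force" is the grip in N (left out, the last holds). Time passes only in rows, so rows that do not move let the fingers close. It gives the time, the measured TCP pose, the force and the opening at its end, in the units of the state.
- bot.read_state(): the state, without advancing time (a new reading comes with each control period).
- bot.read_camera(name): name is "scene" or "top" or "wrist"; returns the picture (384x512x3 uint8, blue, green, red); there is no depth.
- bot.get_calibration(name): a dict with "fov_y" (degrees; the focal length in pixels is half the picture's height over the tangent of half this angle, whatever the lens; pixels are square), "cx", "cy" (the principal point, pixels), "R" (3x3) and "t" (3): a world point X has camera coordinates R X + t. Camera axes: x right, y down, z forward; pixel columns grow to the right and rows downward; lengths in m; the calibration is good to about 2 mm. A picture is of the moment at which its call begins: read the wrist's pose just before it. get_calibration takes no time and is no camera call; for the wrist camera it gives the pose at the moment of the call.
- bot.finish_job(): hands the job in, once; it reports no verdict.
The state is a dict: "time": time; "q": joint angles; "joint_vel": joint speeds; "joint_torque": joint torques, N m; "tool_pos": TCP position; "tcp_rot": TCP orientation; "wrist_force": force on the tool from outside, world axes, zero at the start; "torque": the same for the moment, N m; "width": opening from 0.0 (shut) to 1.0 (fully open).
Only numpy, scipy, OpenCV 4.12 (cv2) and the standard library are available. Lean on these libraries where they do the work, as an engineer would, in place of code of your own. Each camera call takes 0.05 s, during which the arm holds its last target. There are 200 camera calls.

## Working session

There is one attempt and no reset: what is moved stays moved. The work goes in short steps, Python scripts to look and compute and a tool call to move; the robot and the scene stay as the last step left them, time stands still between calls to the robot, and variables do not carry over. Pictures are saved under pics/ and viewed, about 8 in all and at most 12, crops included, and the job is handed in when it is done.

Besides the shell and the picture viewer there is one more tool, called after "Call:" as name(argument=value, ...), one argument or row to a line, values as JSON. play_rows: Moves the arm, as the interface text tells. Its arguments: {"type":"object","properties":{"series":{"type":"array","items":{"type":"object","properties":{"translation":{"type":"array","items":{"type":"number"}},"spin":{"type":"number"}}}},"jaw":{"type":"number"},"force":{"type":"number"}},"required":["series"]}

```bash
mkdir -p pics
python3 - <<'E'
from workcell import bot
import cv2
print(bot.read_state())
for n in ("scene","top","wrist"):
    c=bot.get_calibration(n); print(n,c)
    cv2.imwrite(f"pics/{n}0.png",bot.read_camera(n))
E
```

```text
{'time': 0.0, 'q': array([ 1.30312801e+00,  2.64759499e-01,  1.60539344e+00, -1.51360440e-05,
        1.27371395e+00, -3.68951603e-02]), 'joint_vel': array([ 1.06236932e-03, -1.02745822e-04,  4.82004577e-04, -2.15124978e-05,
        8.69240214e-04,  1.91792655e-04]), 'joint_torque': array([-8.15165322e-05, -5.15097892e+01, -3.67324662e+01,  2.14053603e-04,
        1.27285451e-02, -6.36932374e-07]), 'tool_pos': array([0.15419897, 0.65638479, 0.22994727]), 'tcp_rot': array([-0.36164853, -3.12037251,  0.0035341 ]), 'wrist_force': array([ 1.13719825, -0.91142988, -0.03191767]), 'torque': array([ 0.01325541, -0.00177781,  0.06487727]), 'width': 0.994478516491836}
scene {'fov_y': 47.02009573408971, 'cx': 254.04980570880613, 'cy': 186.2068191752089, 'R': array([[ 0.56862028,  0.82248617,  0.0136925 ],
       [ 0.55341781, -0.3701805 , -0.74612004],
       [-0.60860472,  0.43183666, -0.66567064]]), 't': array([-0.3237776 , -0.20296917,  1.8040205 ])}
top {'fov_y': 49.371909945547586, 'cx': 260.5603318137143, 'cy': 188.05402365967015, 'R': array([[-0.02421911, -0.99960305, -0.01439386],
       [-0.98717524,  0.02618562, -0.1574781 ],
       [ 0.1577925 ,  0.01039528, -0.98741757]]), 't': array([0.04231255, 0.59745738, 1.13841432])}
wrist {'fov_y': 62.67038033623792, 'cx': 256.04845429542644, 'cy': 194.24785376460483, 'R': array([[ 0.22756559,  0.9737601 , -0.0022752 ],
       [ 0.93842346, -0.21868255,  0.26746842],
       [ 0.25995253, -0.06300171, -0.96356394]]), 't': array([-0.67399458, -0.03595733,  0.37827665])}
```

View pics/top0.png

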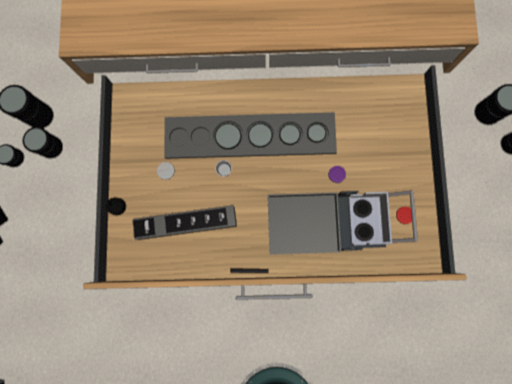

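View pics/scene0.png

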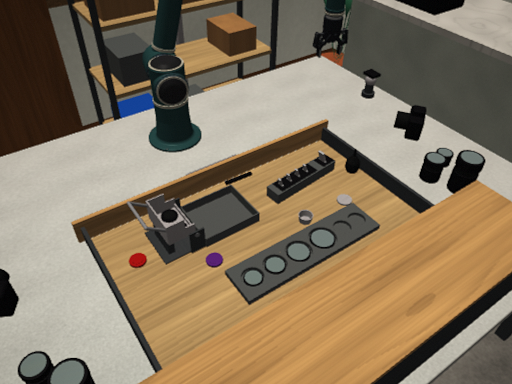

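Run:
```python
import cv2,numpy as np
t=cv2.imread("pics/top0.png");s=cv2.imread("pics/scene0.png")
a=cv2.resize(t[180:280,120:250],None,fx=6,fy=5.9999,interpolation=cv2.INTER_CUBIC)[:, :780]
cv2.imwrite("pics/a.png",a)
b=cv2.resize(t[180:265,255:425],None,fx=4.6,fy=4.6,interpolation=cv2.INTER_CUBIC)
cv2.imwrite("pics/b.png",b)
c=cv2.resize(s[145:265,120:345],None,fx=3.5,fy=3.5,interpolation=cv2.INTER_CUBIC)
cv2.imwrite("pics/c.png",c)
print(a.shape,b.shape,c.shape)
```

```text
(600, 780, 3) (391, 782, 3) (420, 788, 3)
```

View pics/a.png

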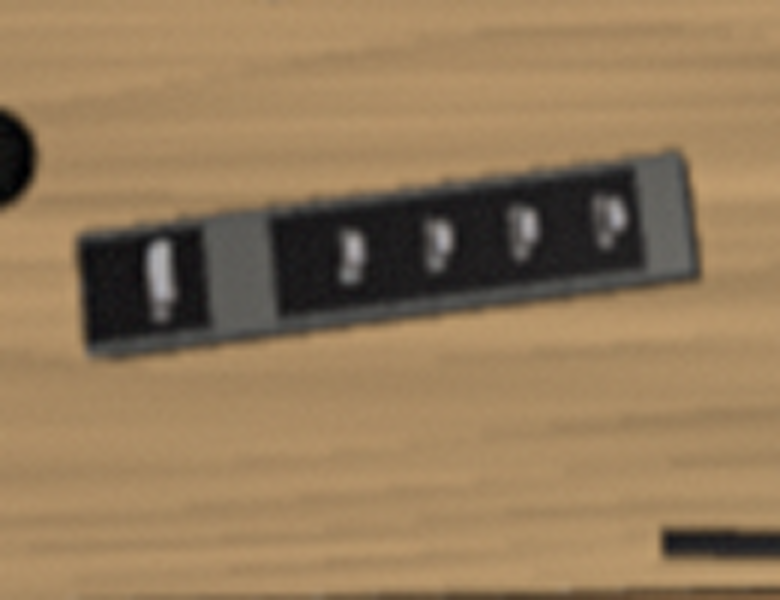

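View pics/b.png

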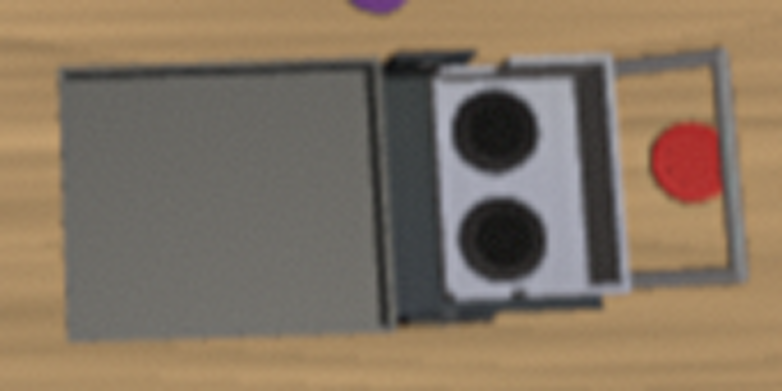

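View pics/c.png

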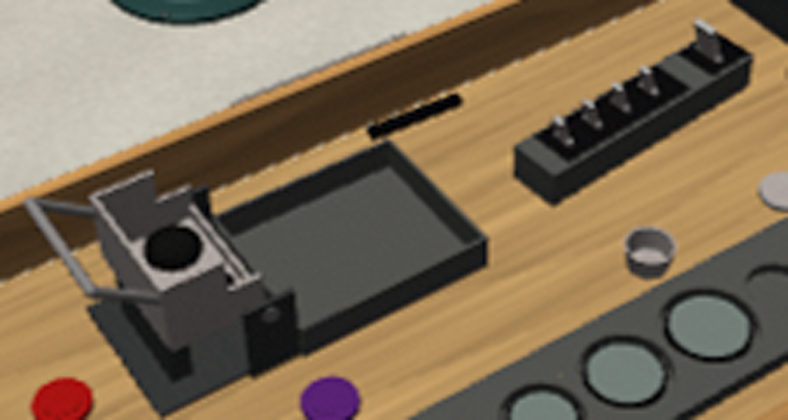

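```bash
cat > h.py <<'E'
import numpy as np, json
from workcell import bot
def K(c):
    f=192/np.tan(np.radians(c["fov_y"]/2)); return np.array([[f,0,c["cx"]],[0,f,c["cy"]],[0,0,1]])
def ray(c,p):
    d=c["R"].T@np.linalg.inv(K(c))@[p[0],p[1],1]; return -c["R"].T@c["t"], d/np.linalg.norm(d)
def plane(c,p,z):
    o,d=ray(c,p); return o+d*(z-o[2])/d[2]
def tri(obs):
    A=np.zeros((3,3));b=np.zeros(3)
    for c,p in obs:
        o,d=ray(c,p);M=np.eye(3)-np.outer(d,d);A+=M;b+=M@o
    X=np.linalg.solve(A,b)
    return X,[round(1000*float(np.linalg.norm(np.cross(X-ray(c,p)[0],ray(c,p)[1]))),1) for c,p in obs]
def proj(c,X):
    u=K(c)@(c["R"]@X+c["t"]);return u[:2]/u[2]
def crop(p,f,off): return ((p[0]+.5)/f-.5+off[0],(p[1]+.5)/f-.5+off[1])
E
cat > m.py <<'E'
from h import *
import cv2
np.set_printoptions(precision=4,suppress=True)
T=bot.get_calibration("top");S=bot.get_calibration("scene")
A=lambda p:crop(p,6,(120,180));B=lambda p:crop(p,4.6,(255,180));C=lambda p:crop(p,3.5,(120,145))
print("cams",-T["R"].T@T["t"],-S["R"].T@S["t"])
ti=cv2.imread("pics/top0.png");si=cv2.imread("pics/scene0.png")
def cen(im,lo,hi):
    m=cv2.inRange(cv2.cvtColor(im,cv2.COLOR_BGR2HSV),lo,hi);n,l,s,c=cv2.connectedComponentsWithStats(m);i=1+np.argmax(s[1:,4]);return c[i],s[i]
pu=[cen(i,(130,80,40),(155,255,255)) for i in(ti,si)];print(pu,tri([(T,pu[0][0]),(S,pu[1][0])]))
for n,a,b in [("+x-y",(682,152),(555,178)),("-x-y",(698,275),(517,150)),("+x+y",(80,238),(750,60))]:
    print("bank",n,tri([(T,A(a)),(S,C(b))]))
for n,a,b in [("tray+x+y top",(62,70),(486,240)),("tray-x+y",(67,338),(390,143)),("bar+x",(722,50),(93,293)),("bar-x",(740,280),(30,203))]:
    print(n,tri([(T,B(a)),(S,C(b))]))
E
python3 m.py
```

```text
cams [0.4112 0.0148 1.2188] [ 1.3944 -0.5879  1.0539]
[(array([336.7757, 173.8084]), array([329, 166,  17,  17, 214], dtype=int32)), (array([213.8122, 259.2818]), array([206, 253,  17,  14, 181], dtype=int32))] (array([ 0.6415, -0.1973,  0.008 ]), [0.6, 0.6])
bank +x-y (array([0.5536, 0.1071, 0.0433]), [1.6, 1.6])
bank -x-y (array([0.4964, 0.1019, 0.0393]), [3.0, 3.0])
bank +x+y (array([0.5198, 0.3918, 0.0399]), [0.4, 0.4])
tray+x+y top (array([0.5806, 0.0074, 0.0376]), [1.4, 1.4])
tray-x+y (array([0.4157, 0.0081, 0.0355]), [0.6, 0.6])
bar+x (array([ 0.5631, -0.3549,  0.1688]), [1.1, 1.1])
bar-x (array([ 0.4378, -0.3552,  0.1656]), [1.5, 1.5])
```

```bash
cat >> h.py <<'E'
from scipy.spatial.transform import Rotation as Ro
def delta(target):
    s=bot.read_state();R=Ro.from_rotvec(s["tcp_rot"]).as_matrix()
    d=R.T@(np.array(target)-s["tool_pos"]); yaw=np.degrees(np.arctan2(R[1,1],R[0,1]))
    print("t",round(s["time"],2),"pos",s["tool_pos"].round(4),"ydir_yaw",round(yaw,2),"tilt",R[:,2].round(4),"F",s["wrist_force"].round(1),"w",round(s["width"],3),"toolDelta",d.round(4),"q",s["q"].round(2))
def fit2(model,world):
    m=np.array(model,float);w=np.array(world)[:,:2];mc,wc=m.mean(0),w.mean(0);U,_,V=np.linalg.svd((m-mc).T@(w-wc));Rm=(U@V).T
    t=wc-Rm@mc;return Rm,t,((m@Rm.T+t)-w)*1000
E
cat > m2.py <<'E'
from h import *
np.set_printoptions(precision=4,suppress=True)
T=bot.get_calibration("top");S=bot.get_calibration("scene")
A=lambda p:crop(p,6,(120,180));B=lambda p:crop(p,4.6,(255,180));C=lambda p:crop(p,3.5,(120,145))
w=[plane(T,A(p),.045) for p in [(80,238),(678,153),(690,270),(88,342)]]+[plane(S,C(p),.045) for p in [(555,178),(517,150),(750,60)]]
Rm,t,r=fit2(np.array([[30,150],[30,-140],[-30,-140],[-30,150],[30,-140],[-30,-140],[30,150]])/1e3,w)
print("bank",Rm,t,"\n",r)
for y in (-.1,-.06,-.02,.02,.11): print(y,(Rm@[0,y]+t).round(4))
w=[plane(T,B(p),z) for p,z in [((62,70),.038),((67,338),.038),((722,50),.165),((740,280),.165)]]+[plane(S,C(p),z) for p,z in [((486,240),.038),((390,143),.038),((93,293),.165),((30,203),.165)]]
m=np.array([[85,225],[-85,225],[63,-140],[-63,-140]]*2)/1e3
Rm,t,r=fit2(m,w);print("stand",Rm,t,"\n",r)
print("bar",Rm@[0,-.14]+t)
W=bot.get_calibration("wrist");s=bot.read_state();R=Ro.from_rotvec(s["tcp_rot"]).as_matrix()
print("wristcam in tool",R.T@(-W["R"].T@W["t"]-s["tool_pos"]),"axis",R.T@W["R"][2])
delta([.52,.09,.2])
E
python3 m2.py
```

```text
bank [[ 0.9937 -0.112 ]
 [ 0.112   0.9937]] [0.5113 0.2409] 
 [[ 5.1718  3.503 ]
 [ 4.7084 -2.373 ]
 [ 0.345  -4.2261]
 [-5.6327  1.7112]
 [ 1.1056 -2.2722]
 [-5.6399 -2.2919]
 [-0.0581  5.949 ]]
-0.1 [0.5225 0.1415]
-0.06 [0.518  0.1813]
-0.02 [0.5135 0.221 ]
0.02 [0.509  0.2608]
0.11 [0.499  0.3502]
stand [[ 1.     -0.0023]
 [ 0.0023  1.    ]] [ 0.4993 -0.2164] 
 [[ 4.0794  2.5029]
 [-1.5666  0.7078]
 [-0.5449  0.9708]
 [-0.4767  0.1941]
 [ 2.2315  0.2845]
 [-4.5222  1.2252]
 [ 2.407  -3.21  ]
 [-1.6074 -2.6753]]
bar [ 0.4996 -0.3564]
wristcam in tool [ 0.0673  0.0002 -0.1425] axis [-0.2676  0.0002  0.9635]
t 0.15 pos [0.1542 0.6565 0.2302] ydir_yaw 76.78 tilt [-0.0005 -0.0018 -1.    ] F [ 0.1 -0.3 -0.3] w 1.001 toolDelta [-0.4857 -0.4678  0.031 ] q [ 1.3   0.26  1.61  0.    1.27 -0.04]
```

Call:
play_rows(
  series=[
    {"translation":[0,0,0],"spin":-1},
    {"translation":[0,0,0],"spin":-1},
    {"translation":[0,0,0],"spin":-1},
    {"translation":[0,0,0],"spin":-0.93},
    {"translation":[0,0,0],"spin":0},
  ],
  jaw=-1,
)

```text
time: 0.65
tool_pos: [0.1543, 0.6568, 0.2307]
tcp_rot: [0.176, -3.136, 0.001]
wrist_force: [0.1, 0.4, -0.4]
width: 0.144
```

```bash
python3 -c "
from h import *
delta([.513,.2,.23])"
```

```text
t 0.65 pos [0.1543 0.6568 0.2307] ydir_yaw 96.44 tilt [-3.e-04 -9.e-04 -1.e+00] F [ 0.1  0.4 -0.4] w 0.144 toolDelta [-0.3052 -0.4941  0.0011] q [ 1.3   0.26  1.6  -0.    1.27 -0.38]
```

Call:
play_rows(
  series=[
    {"translation":[-0.0203,-0.033,0],"spin":0},
    {"translation":[-0.0203,-0.033,0],"spin":0},
    {"translation":[-0.0203,-0.033,0],"spin":0},
    {"translation":[-0.0203,-0.033,0],"spin":0},
    {"translation":[-0.0203,-0.033,0],"spin":0},
  ],
)

```text
time: 1.15
tool_pos: [0.2744, 0.5031, 0.2311]
tcp_rot: [-0.173, 3.137, -0.0]
wrist_force: [0.3, -0.1, 0.3]
width: -0.003
```

Call:
play_rows(
  series=[
    {"translation":[-0.0203,-0.033,0],"spin":0},
    {"translation":[-0.0203,-0.033,0],"spin":0},
    {"translation":[-0.0203,-0.033,0],"spin":0},
    {"translation":[-0.0203,-0.033,0],"spin":0},
    {"translation":[-0.0203,-0.033,0],"spin":0},
  ],
)

```text
time: 1.65
tool_pos: [0.3937, 0.3505, 0.2313]
tcp_rot: [-0.173, 3.137, 0.0]
wrist_force: [1.0, 0.0, -0.3]
width: 0.001
```

Call:
play_rows(
  series=[
    {"translation":[-0.0203,-0.033,0],"spin":0},
    {"translation":[-0.0203,-0.033,0],"spin":0},
    {"translation":[-0.0203,-0.033,0],"spin":0},
    {"translation":[-0.0203,-0.033,0],"spin":0},
    {"translation":[-0.0203,-0.033,0],"spin":0},
  ],
)

```text
time: 2.15
tool_pos: [0.5131, 0.1979, 0.2312]
tcp_rot: [-0.172, 3.137, 0.0]
wrist_force: [0.8, 0.1, 0.2]
width: -0.005
```

Run:
```python
from h import *
import cv2,pickle
delta([.513,.2,.23])
delta([.513,.2,.23])
pickle.dump(bot.get_calibration("wrist"),open("w1.pkl","wb"))
im=bot.read_camera("wrist");cv2.imwrite("pics/w1.png",im)
cv2.imwrite("pics/w1b.png",cv2.resize(im,None,fx=1.5,fy=1.5))
```

```text
t 2.15 pos [0.5131 0.1979 0.2312] ydir_yaw 96.29 tilt [ 0.e+00  1.e-04 -1.e+00] F [0.8 0.1 0.2] w -0.005 toolDelta [-0.0002  0.0021  0.0012] q [ 0.32  0.03  1.87  0.    1.24 -1.36]
t 2.15 pos [0.5131 0.1979 0.2312] ydir_yaw 96.29 tilt [ 0.e+00  1.e-04 -1.e+00] F [0.8 0.1 0.2] w -0.005 toolDelta [-0.0002  0.0021  0.0012] q [ 0.32  0.03  1.87  0.    1.24 -1.36]
```

View pics/w1b.png

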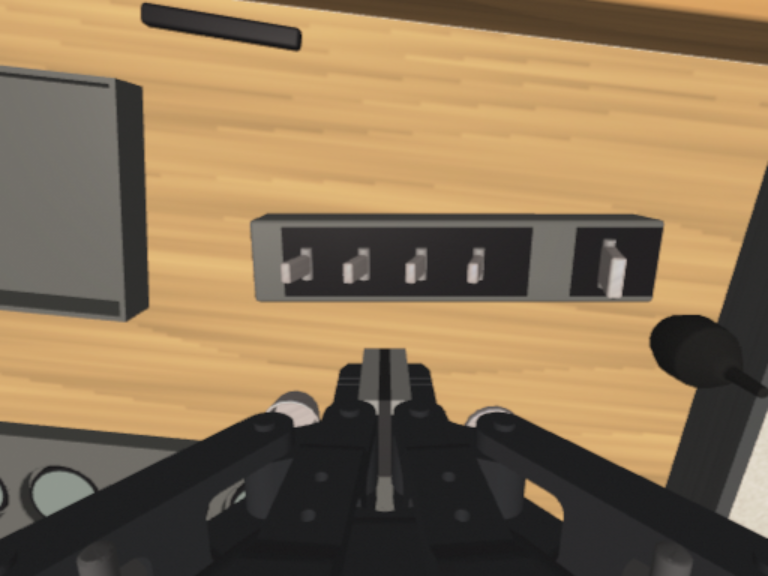

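Run:
```python
from h import *
import pickle
np.set_printoptions(precision=4,suppress=True)
W=pickle.load(open("w1.pkl","rb"));c=lambda p:crop(p,1.5,(0,0))
w=[plane(W,c(p),.045) for p in [(252,221),(257,299),(653,299),(662,221)]]
Rm,t,r=fit2(np.array([[-30,-140],[30,-140],[30,150],[-30,150]])/1e3,w)
print(np.array(w),Rm,t,"\n",r)
for y in (-.165,-.1,.02,.037,.11): print(y,(Rm@[0,y]+t).round(4), proj(W,np.r_[Rm@[0,y]+t,.049])*1.5)
# lever tops: seen top centres
for p in [(288,273),(350,272),(411,271),(473,271),(617,278)]: print("top",Rm.T@(plane(W,c(p),.078)[:2]-t))
print("tray corners",plane(W,c((117,79)),.038),plane(W,c((126,321)),.038))
delta(np.r_[Rm@[0,-.165]+t,.14])
```

```text
[[0.4966 0.1039 0.045 ]
 [0.5526 0.1095 0.045 ]
 [0.5209 0.3947 0.045 ]
 [0.4651 0.3861 0.045 ]] [[ 0.9938 -0.1113]
 [ 0.1113  0.9938]] [0.5094 0.2436] 
 [[-1.4602 -2.7599]
 [ 2.1372 -1.7285]
 [ 1.6153  1.3075]
 [-2.2923  3.1809]]
-0.165 [0.5277 0.0796] [213.8745 261.9419]
-0.1 [0.5205 0.1442] [306.6797 261.8867]
0.02 [0.5071 0.2635] [478.0012 261.7849]
0.037 [0.5052 0.2804] [502.2705 261.7704]
0.11 [0.4971 0.3529] [606.4828 261.7085]
top [ 0.001  -0.1076]
top [ 0.0003 -0.0678]
top [-0.0003 -0.0287]
top [-0.0003  0.0111]
top [0.0044 0.104 ]
tray corners [0.4146 0.0108 0.038 ] [0.583  0.0109 0.038 ]
t 2.2 pos [0.5165 0.1935 0.2313] ydir_yaw 96.17 tilt [ 0.0033 -0.0039 -1.    ] F [ 3.1 -3.1  0.2] w -0.001 toolDelta [ 0.0014 -0.1141  0.0918] q [ 0.32  0.03  1.87 -0.    1.24 -1.36]
```

Call:
play_rows(
  series=[
    {"translation":[0,-0.028,0.01],"spin":0},
    {"translation":[0,-0.028,0.02],"spin":0},
    {"translation":[0,-0.028,0.02],"spin":0},
    {"translation":[0,-0.028,0.02],"spin":0},
    {"translation":[0,0,0.02],"spin":0},
  ],
)

```text
time: 2.7
tool_pos: [0.525, 0.0853, 0.1405]
tcp_rot: [-0.168, 3.137, -0.002]
wrist_force: [-0.3, 0.3, 0.3]
width: 0.001
```

Call:
play_rows(
  series=[
    {"translation":[0,0,0],"spin":0},
    {"translation":[0,0,0],"spin":0},
  ],
)

```text
time: 2.9
tool_pos: [0.5246, 0.0882, 0.1412]
tcp_rot: [0.174, -3.136, -0.0]
wrist_force: [-0.0, -0.1, 0.3]
width: -0.001
```

Run:
```python
from h import *
delta([.5277,.0796,.066])
delta([.5052,.2804,.066])
```

```text
t 2.9 pos [0.5246 0.0882 0.1412] ydir_yaw 96.36 tilt [-0.001  0.    -1.   ] F [-0.  -0.1  0.3] w -0.001 toolDelta [-0.0022 -0.0089  0.0752] q [ 0.12  0.07  2.    0.    1.07 -1.56]
t 2.9 pos [0.5246 0.0882 0.1412] ydir_yaw 96.36 tilt [-0.001  0.    -1.   ] F [-0.  -0.1  0.3] w -0.001 toolDelta [-0.0021  0.1932  0.0752] q [ 0.12  0.07  2.    0.    1.07 -1.56]
```

Call:
play_rows(
  series=[
    {"translation":[-0.002,-0.004,0.02],"spin":0},
    {"translation":[0,0,0.02],"spin":0},
    {"translation":[0,0,0.02],"spin":0},
    {"translation":[0,0,0.015],"spin":0},
    {"translation":[0,0,0],"spin":0},
  ],
)

```text
time: 3.4
tool_pos: [0.5262, 0.0847, 0.065]
tcp_rot: [0.177, -3.134, 0.0]
wrist_force: [-1.4, 0.3, 0.8]
width: 0.004
```

Call:
play_rows(
  series=[
    {"translation":[0,0,0],"spin":0},
    {"translation":[0,0,0],"spin":0},
  ],
)

```text
time: 3.6
tool_pos: [0.5286, 0.0846, 0.0677]
tcp_rot: [-0.176, 3.134, 0.0]
wrist_force: [-0.0, 0.8, -0.1]
width: 0.003
```

Run:
```python
from h import *
delta([.5052,.2804,.066])
```

```text
t 3.6 pos [0.5286 0.0846 0.0677] ydir_yaw 96.44 tilt [ 2.5e-03  3.0e-04 -1.0e+00] F [-0.   0.8 -0.1] w 0.003 toolDelta [0.0013 0.1972 0.0017] q [ 0.11  0.16  2.05 -0.    0.92 -1.57]
```

Call:
play_rows(
  series=[
    {"translation":[0,0.01,0],"spin":0},
    {"translation":[0,0.01,0],"spin":0},
    {"translation":[0,0.01,0],"spin":0},
    {"translation":[0,0.01,0],"spin":0},
    {"translation":[0,0.01,0],"spin":0},
  ],
)

```text
time: 4.1
tool_pos: [0.5217, 0.135, 0.0664]
tcp_rot: [-0.177, 3.136, 0.0]
wrist_force: [0.7, -0.4, -0.8]
width: 0.003
```

Call:
play_rows(
  series=[
    {"translation":[0,0.01,0],"spin":0},
    {"translation":[0,0.01,0],"spin":0},
    {"translation":[0,0.01,0],"spin":0},
    {"translation":[0,0.01,0],"spin":0},
    {"translation":[0,0.01,0],"spin":0},
  ],
)

```text
time: 4.6
tool_pos: [0.516, 0.1845, 0.0662]
tcp_rot: [0.176, -3.137, -0.0]
wrist_force: [0.9, 0.6, 0.5]
width: -0.003
```

Run:
```python
from h import *
delta([.5052,.2804,.066])
```

```text
t 4.6 pos [0.516  0.1845 0.0662] ydir_yaw 96.43 tilt [-2.e-04 -0.e+00 -1.e+00] F [0.9 0.6 0.5] w -0.003 toolDelta [0.     0.0966 0.0002] q [ 0.3   0.19  2.03  0.    0.93 -1.39]
```

Call:
play_rows(
  series=[
    {"translation":[0,0.01,0],"spin":0},
    {"translation":[0,0.01,0],"spin":0},
    {"translation":[0,0.01,0],"spin":0},
    {"translation":[0,0.01,0],"spin":0},
    {"translation":[0,0.01,0],"spin":0},
  ],
)

```text
time: 5.1
tool_pos: [0.5105, 0.2342, 0.0663]
tcp_rot: [0.176, -3.137, -0.0]
wrist_force: [-0.2, 0.1, 0.3]
width: 0.003
```

Call:
play_rows(
  series=[
    {"translation":[0,0.01,0],"spin":0},
    {"translation":[0,0.01,0],"spin":0},
    {"translation":[0,0.01,0],"spin":0},
    {"translation":[0,0.01,0],"spin":0},
    {"translation":[0,0.007,0],"spin":0},
  ],
)

```text
time: 5.6
tool_pos: [0.5052, 0.281, 0.0663]
tcp_rot: [-0.177, 3.137, 0.0]
wrist_force: [-0.3, -0.5, 0.1]
width: 0.005
```

Call:
play_rows(
  series=[
    {"translation":[0,0,0],"spin":0},
    {"translation":[0,0,0],"spin":0},
    {"translation":[0,0,0],"spin":0},
  ],
)

```text
time: 5.9
tool_pos: [0.5053, 0.2797, 0.0662]
tcp_rot: [0.176, -3.137, 0.0]
wrist_force: [0.4, -0.5, 0.3]
width: 0.001
```

Run:
```python
from h import *
import cv2
delta([.5052,.2804,.066])
im=bot.read_camera("scene");w=bot.read_camera("wrist");t=bot.read_camera("top")
a=cv2.resize(im[130:220,240:350],(488,400),interpolation=cv2.INTER_CUBIC)
cv2.imwrite("pics/d.png",np.hstack([a,cv2.resize(w[100:384,106:326],(310,400))]))
```

```text
t 5.9 pos [0.5053 0.2797 0.0662] ydir_yaw 96.42 tilt [-1.e-04 -3.e-04 -1.e+00] F [ 0.4 -0.5  0.3] w 0.001 toolDelta [0.     0.0007 0.0002] q [ 0.46  0.24  1.96 -0.    0.94 -1.22]
```

View pics/d.png

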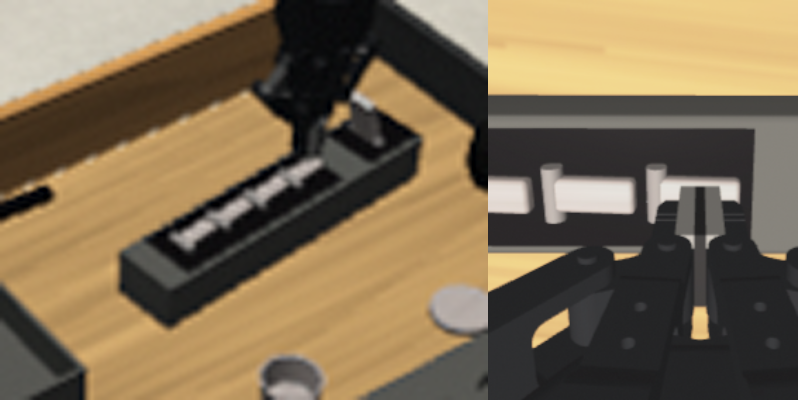

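Call:
play_rows(
  series=[
    {"translation":[0,0,-0.03],"spin":0},
    {"translation":[0,0,-0.04],"spin":0},
    {"translation":[0,0,-0.05],"spin":0},
    {"translation":[0,0,-0.05],"spin":0.63},
    {"translation":[0,0,0],"spin":0.63},
  ],
)

```text
time: 6.55
tool_pos: [0.5101, 0.282, 0.2462]
tcp_rot: [0.001, 3.127, 0.011]
wrist_force: [0.9, 0.2, 0.9]
width: -0.003
```

Call:
play_rows(
  series=[
    {"translation":[0,-0.03,0],"spin":0},
    {"translation":[0,-0.04,0],"spin":0},
    {"translation":[0,-0.04,0],"spin":0},
    {"translation":[0,-0.04,0],"spin":0},
    {"translation":[0,-0.04,0],"spin":0},
  ],
  jaw=0,
)

```text
time: 7.05
tool_pos: [0.5054, 0.0883, 0.2364]
tcp_rot: [-0.004, 3.141, -0.0]
wrist_force: [-0.1, 0.0, 0.5]
width: 0.497
```

Call:
play_rows(
  series=[
    {"translation":[0,-0.04,0],"spin":0},
    {"translation":[0,-0.04,0],"spin":0},
    {"translation":[0,-0.04,0],"spin":0},
    {"translation":[0,-0.04,0],"spin":0},
    {"translation":[0,-0.04,0],"spin":0},
  ],
)

```text
time: 7.55
tool_pos: [0.5057, -0.1119, 0.2365]
tcp_rot: [-0.002, 3.141, -0.0]
wrist_force: [0.5, 0.4, -0.3]
width: 0.497
```

Run:
```python
from h import *
delta([.4996,-.3564,.22])
```

```text
t 7.55 pos [ 0.5057 -0.1119  0.2365] ydir_yaw 90.09 tilt [ 5.e-04 -1.e-04 -1.e+00] F [ 0.5  0.4 -0.3] w 0.497 toolDelta [ 0.0065 -0.2445  0.0165] q [-0.27 -0.04  1.93  0.    1.25 -1.84]
```

Call:
play_rows(
  series=[
    {"translation":[0.001,-0.045,0],"spin":0},
    {"translation":[0.001,-0.05,0],"spin":0},
    {"translation":[0.001,-0.05,0],"spin":0},
    {"translation":[0.001,-0.05,0],"spin":0},
    {"translation":[0.002,-0.05,0],"spin":0},
  ],
)

```text
time: 8.05
tool_pos: [0.5001, -0.3572, 0.2364]
tcp_rot: [-0.002, 3.141, -0.0]
wrist_force: [0.4, 0.0, -0.1]
width: 0.5
```

Call:
play_rows(
  series=[
    {"translation":[0,0,0],"spin":0},
    {"translation":[0,0,0],"spin":0},
    {"translation":[0,0,0],"spin":0},
  ],
)

```text
time: 8.35
tool_pos: [0.5005, -0.3542, 0.236]
tcp_rot: [0.003, -3.141, -0.001]
wrist_force: [-0.3, 0.4, 0.2]
width: 0.499
```

Run:
```python
from h import *
import cv2,pickle
delta([.4996,-.3564,.22])
W=bot.get_calibration("wrist");pickle.dump(W,open("w2.pkl","wb"))
im=bot.read_camera("wrist");cv2.imwrite("pics/w2.png",cv2.resize(im,None,fx=1.5,fy=1.5))
print(proj(W,np.array([.44,-.3564,.165]))*1.5,proj(W,np.array([.4996,-.3564,.165]))*1.5)
```

```text
t 8.35 pos [ 0.5005 -0.3542  0.236 ] ydir_yaw 90.12 tilt [-4.e-04  9.e-04 -1.e+00] F [-0.3  0.4  0.2] w 0.499 toolDelta [ 0.0009 -0.0022  0.016 ] q [-0.66  0.15  1.74  0.    1.26 -2.23]
[379.17533197 176.40265531] [379.10699525 306.14149212]
```

View pics/w2.png

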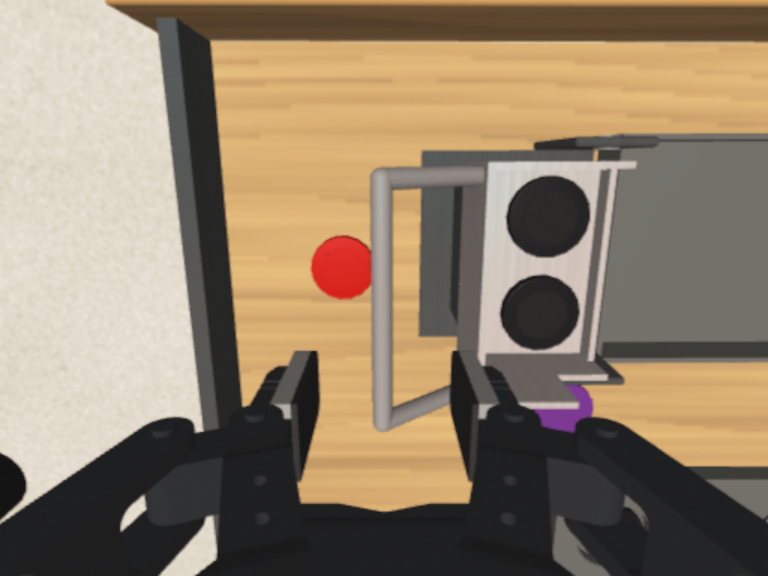

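Call:
play_rows(
  series=[
    {"translation":[0,-0.001,0.02],"spin":0},
    {"translation":[0,0,0.02],"spin":0},
    {"translation":[0,0,0.02],"spin":0},
    {"translation":[0,0,0.02],"spin":0},
    {"translation":[0,0,0.007],"spin":0},
  ],
)

```text
time: 8.9
tool_pos: [0.4998, -0.3533, 0.147]
tcp_rot: [0.007, -3.139, -0.004]
wrist_force: [0.6, 0.1, -0.4]
width: 0.502
```

Call:
play_rows(
  series=[
    {"translation":[0,0,0],"spin":0},
    {"translation":[0,0,0],"spin":0},
    {"translation":[0,0,0],"spin":0},
  ],
)

```text
time: 9.2
tool_pos: [0.5017, -0.3563, 0.151]
tcp_rot: [-0.004, 3.139, -0.003]
wrist_force: [-0.2, 0.1, 0.8]
width: 0.501
```

Call:
play_rows(
  series=[
    {"translation":[0,0,0],"spin":0},
    {"translation":[0,0,0],"spin":0},
    {"translation":[0,0,0],"spin":0},
    {"translation":[0,0,0],"spin":0},
    {"translation":[0,0,0],"spin":0},
  ],
  jaw=-1,
  force=25,
)

```text
time: 9.7
tool_pos: [0.5011, -0.3555, 0.1501]
tcp_rot: [-0.003, 3.141, 0.001]
wrist_force: [-0.2, 4.2, 6.2]
width: 0.107
```

```bash
cat > arc.py <<'E'
from h import *
import sys
delta([.4996,-.3564,.22])
s=bot.read_state();y0,z0=s["tool_pos"][1:]
q0,dq,n=map(float,sys.argv[1:])
f=lambda q:1e3*np.array([-.14*np.cos(q)+.095*np.sin(q),.14*np.sin(q)+.095*np.cos(q)])
off=1e3*np.array([y0,z0])-f(q0); print("tcp-bar offset from hinge mm",off)
for i in range(int(n)):
    a,b=f(q0+i*dq),f(q0+(i+1)*dq);print(round(q0+(i+1)*dq,3),"dy %.1f dz_tool %.1f"%(b[0]-a[0],-(b[1]-a[1])),b.round(1))
E
python3 arc.py 0 0.07 24
```

```text
t 9.7 pos [ 0.5011 -0.3555  0.1501] ydir_yaw 90.12 tilt [ 7.e-04  7.e-04 -1.e+00] F [-0.2  4.2  6.2] w 0.107 toolDelta [ 0.0014 -0.0009 -0.0699] q [-0.66  0.21  1.82  0.    1.11 -2.23]
tcp-bar offset from hinge mm [-215.47026772   55.11489043]
0.07 dy 7.0 dz_tool -9.6 [-133.   104.6]
0.14 dy 7.6 dz_tool -9.0 [-125.4  113.6]
0.21 dy 8.3 dz_tool -8.5 [-117.1  122.1]
0.28 dy 8.8 dz_tool -7.9 [-108.3  130. ]
0.35 dy 9.4 dz_tool -7.3 [-98.9 137.2]
0.42 dy 9.8 dz_tool -6.6 [-89.1 143.8]
0.49 dy 10.3 dz_tool -5.9 [-78.8 149.7]
0.56 dy 10.7 dz_tool -5.1 [-68.2 154.9]
0.63 dy 11.0 dz_tool -4.4 [-57.2 159.2]
0.7 dy 11.3 dz_tool -3.6 [-45.9 162.9]
0.77 dy 11.5 dz_tool -2.8 [-34.4 165.7]
0.84 dy 11.7 dz_tool -2.0 [-22.7 167.7]
0.91 dy 11.8 dz_tool -1.2 [-10.9 168.8]
0.98 dy 11.8 dz_tool -0.4 [  0.9 169.2]
1.05 dy 11.8 dz_tool 0.5 [ 12.7 168.7]
1.12 dy 11.8 dz_tool 1.3 [ 24.5 167.4]
1.19 dy 11.6 dz_tool 2.1 [ 36.2 165.3]
1.26 dy 11.5 dz_tool 2.9 [ 47.6 162.3]
1.33 dy 11.2 dz_tool 3.7 [ 58.9 158.6]
1.4 dy 10.9 dz_tool 4.5 [ 69.8 154.1]
1.47 dy 10.6 dz_tool 5.3 [ 80.4 148.8]
1.54 dy 10.2 dz_tool 6.0 [ 90.6 142.9]
1.61 dy 9.8 dz_tool 6.7 [100.4 136.2]
1.68 dy 9.3 dz_tool 7.4 [109.7 128.8]
```

Call:
play_rows(
  series=[
    {"translation":[0,0.007,-0.0096],"spin":0},
    {"translation":[0,0.0076,-0.009],"spin":0},
    {"translation":[0,0.0083,-0.0085],"spin":0},
    {"translation":[0,0.0088,-0.0079],"spin":0},
    {"translation":[0,0.0094,-0.0073],"spin":0},
  ],
)

```text
time: 10.2
tool_pos: [0.5008, -0.3151, 0.1933]
tcp_rot: [-0.004, 3.141, -0.004]
wrist_force: [1.2, -3.5, 0.9]
width: 0.106
```

```bash
python3 arc.py 0.35 0.05 26
```

```text
t 10.2 pos [ 0.5008 -0.3151  0.1933] ydir_yaw 90.14 tilt [ 0.001  -0.0025 -1.    ] F [ 1.2 -3.5  0.9] w 0.106 toolDelta [ 0.0013 -0.0413 -0.0266] q [-0.6   0.13  1.83 -0.    1.18 -2.18]
tcp-bar offset from hinge mm [-216.19192966   56.04272717]
0.4 dy 7.0 dz_tool -4.8 [-92. 142.]
0.45 dy 7.2 dz_tool -4.4 [-84.7 146.4]
0.5 dy 7.4 dz_tool -4.1 [-77.3 150.5]
0.55 dy 7.6 dz_tool -3.7 [-69.7 154.2]
0.6 dy 7.8 dz_tool -3.3 [-61.9 157.5]
0.65 dy 7.9 dz_tool -2.9 [-54.  160.4]
0.7 dy 8.1 dz_tool -2.5 [-45.9 162.9]
0.75 dy 8.2 dz_tool -2.1 [-37.7 164.9]
0.8 dy 8.3 dz_tool -1.7 [-29.4 166.6]
0.85 dy 8.4 dz_tool -1.3 [-21.  167.9]
0.9 dy 8.4 dz_tool -0.8 [-12.6 168.7]
0.95 dy 8.4 dz_tool -0.4 [ -4.2 169.1]
1.0 dy 8.5 dz_tool 0.0 [  4.3 169.1]
1.05 dy 8.4 dz_tool 0.4 [ 12.7 168.7]
1.1 dy 8.4 dz_tool 0.8 [ 21.2 167.9]
1.15 dy 8.4 dz_tool 1.3 [ 29.5 166.6]
1.2 dy 8.3 dz_tool 1.7 [ 37.8 164.9]
1.25 dy 8.2 dz_tool 2.1 [ 46.  162.8]
1.3 dy 8.1 dz_tool 2.5 [ 54.1 160.3]
1.35 dy 7.9 dz_tool 2.9 [ 62.  157.4]
1.4 dy 7.8 dz_tool 3.3 [ 69.8 154.1]
1.45 dy 7.6 dz_tool 3.7 [ 77.4 150.4]
1.5 dy 7.4 dz_tool 4.1 [ 84.9 146.4]
1.55 dy 7.2 dz_tool 4.4 [ 92.1 141.9]
1.6 dy 7.0 dz_tool 4.8 [ 99.  137.2]
1.65 dy 6.7 dz_tool 5.1 [105.8 132. ]
```

Tracking the arc well; continuing.

Call:
play_rows(
  series=[
    {"translation":[0,0.007,-0.0048],"spin":0},
    {"translation":[0,0.0072,-0.0044],"spin":0},
    {"translation":[0,0.0074,-0.0041],"spin":0},
    {"translation":[0,0.0076,-0.0037],"spin":0},
    {"translation":[0,0.0078,-0.0033],"spin":0},
  ],
)

```text
time: 10.7
tool_pos: [0.5007, -0.2784, 0.2139]
tcp_rot: [-0.004, 3.14, -0.004]
wrist_force: [-0.8, -4.3, 5.5]
width: 0.105
```

Call:
play_rows(
  series=[
    {"translation":[0,0.0079,-0.0029],"spin":0},
    {"translation":[0,0.0081,-0.0025],"spin":0},
    {"translation":[0,0.0082,-0.0021],"spin":0},
    {"translation":[0,0.0083,-0.0017],"spin":0},
    {"translation":[0,0.0084,-0.0013],"spin":0},
  ],
)

```text
time: 11.2
tool_pos: [0.5004, -0.2364, 0.2236]
tcp_rot: [-0.004, 3.141, -0.001]
wrist_force: [-0.3, -3.2, 6.5]
width: 0.103
```

Call:
play_rows(
  series=[
    {"translation":[0,0.0084,-0.0008],"spin":0},
    {"translation":[0,0.0084,-0.0004],"spin":0},
    {"translation":[0,0.0085,0],"spin":0},
    {"translation":[0,0.0084,0.0004],"spin":0},
    {"translation":[0,0.0084,0.0008],"spin":0},
  ],
)

```text
time: 11.7
tool_pos: [0.5001, -0.1937, 0.2222]
tcp_rot: [0.004, -3.141, -0.001]
wrist_force: [-0.5, -0.7, 4.5]
width: 0.105
```

```bash
python3 arc.py 1.1 0.05 1
```

```text
t 11.7 pos [ 0.5001 -0.1937  0.2222] ydir_yaw 90.13 tilt [-5.e-04  8.e-04 -1.e+00] F [-0.5 -0.7  4.5] w 0.105 toolDelta [ 0.0009 -0.1627  0.0021] q [-0.42  0.01  1.91  0.    1.22 -1.99]
tcp-bar offset from hinge mm [-214.84760317   54.33499132]
1.15 dy 8.4 dz_tool 1.3 [ 29.5 166.6]
```

Call:
play_rows(
  series=[
    {"translation":[0,0.0084,0.0013],"spin":0},
    {"translation":[0,0.0083,0.0017],"spin":0},
    {"translation":[0,0.0082,0.0021],"spin":0},
    {"translation":[0,0.0081,0.0025],"spin":0},
    {"translation":[0,0.0079,0.0029],"spin":0},
  ],
)

```text
time: 12.2
tool_pos: [0.4999, -0.1531, 0.211]
tcp_rot: [0.004, -3.141, -0.001]
wrist_force: [-1.0, 1.2, 1.9]
width: 0.102
```

Call:
play_rows(
  series=[
    {"translation":[0,0.0078,0.0033],"spin":0},
    {"translation":[0,0.0076,0.0037],"spin":0},
    {"translation":[0,0.0074,0.0041],"spin":0},
    {"translation":[0,0.0072,0.0044],"spin":0},
    {"translation":[0,0.007,0.0048],"spin":0},
  ],
)

```text
time: 12.7
tool_pos: [0.4998, -0.1162, 0.1909]
tcp_rot: [0.004, -3.141, -0.0]
wrist_force: [-1.4, -1.3, 0.5]
width: 0.104
```

Call:
play_rows(
  series=[
    {"translation":[0,0,0],"spin":0},
    {"translation":[0,0,0],"spin":0},
    {"translation":[0,0,0],"spin":0},
    {"translation":[0,0,0],"spin":0},
    {"translation":[0,0,0],"spin":0},
  ],
)

```text
time: 13.2
tool_pos: [0.4999, -0.117, 0.1916]
tcp_rot: [0.003, -3.141, -0.001]
wrist_force: [-3.4, 2.2, 2.2]
width: 0.106
```

```bash
python3 arc.py 1.6 -0.05 2
python3 - <<'E'
from h import *
import cv2
s=bot.read_camera("scene");t=bot.read_camera("top")
cv2.imwrite("pics/e.png",np.hstack([cv2.resize(s[150:270,110:270],(400,300)),cv2.resize(t[170:275,250:390],(400,300))]))
E
```

```text
t 13.2 pos [ 0.4999 -0.117   0.1916] ydir_yaw 90.1 tilt [-7.e-04  4.e-04 -1.e+00] F [-3.4  2.2  2.2] w 0.106 toolDelta [ 0.0007 -0.2394 -0.0284] q [-0.28 -0.01  1.99  0.    1.17 -1.85]
tcp-bar offset from hinge mm [-216.02339197   54.47659159]
1.55 dy -7.0 dz_tool -4.8 [ 92.1 141.9]
1.5 dy -7.2 dz_tool -4.4 [ 84.9 146.4]
```

View pics/e.png

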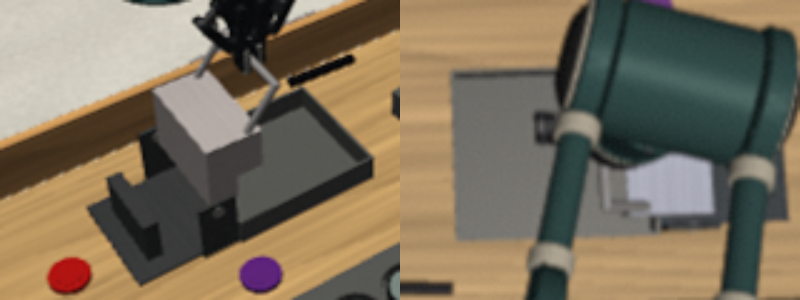

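Call:
play_rows(
  series=[
    {"translation":[0,0.0067,0.0051],"spin":0},
    {"translation":[0,0.0065,0.0054],"spin":0},
    {"translation":[0,0.0062,0.0057],"spin":0},
    {"translation":[0,0.0059,0.006],"spin":0},
    {"translation":[0,0,0],"spin":0},
  ],
)

```text
time: 13.8
tool_pos: [0.4998, -0.0909, 0.168]
tcp_rot: [0.005, -3.141, -0.001]
wrist_force: [-3.9, -0.1, -1.1]
width: 0.106
```

Call:
play_rows(
  series=[
    {"translation":[0,0,0],"spin":0},
    {"translation":[0,-0.0059,-0.006],"spin":0},
    {"translation":[0,-0.0062,-0.0057],"spin":0},
    {"translation":[0,-0.0065,-0.0054],"spin":0},
    {"translation":[0,-0.0067,-0.0051],"spin":0},
  ],
)

```text
time: 14.3
tool_pos: [0.5, -0.1176, 0.1922]
tcp_rot: [0.003, -3.141, -0.001]
wrist_force: [-3.2, 0.9, -1.6]
width: 0.107
```

Call:
play_rows(
  series=[
    {"translation":[0,-0.007,-0.0048],"spin":0},
    {"translation":[0,-0.0072,-0.0044],"spin":0},
    {"translation":[0,-0.0074,-0.0041],"spin":0},
    {"translation":[0,-0.0076,-0.0037],"spin":0},
    {"translation":[0,-0.0078,-0.0033],"spin":0},
  ],
)

```text
time: 14.8
tool_pos: [0.5002, -0.1543, 0.213]
tcp_rot: [-0.003, 3.141, 0.001]
wrist_force: [-5.8, 1.8, 1.3]
width: 0.104
```

Call:
play_rows(
  series=[
    {"translation":[0,-0.0079,-0.0029],"spin":0},
    {"translation":[0,-0.0081,-0.0025],"spin":0},
    {"translation":[0,-0.0082,-0.0021],"spin":0},
    {"translation":[0,-0.0083,-0.0017],"spin":0},
    {"translation":[0,-0.0084,-0.0013],"spin":0},
  ],
)

```text
time: 15.3
tool_pos: [0.5007, -0.1957, 0.2235]
tcp_rot: [-0.003, 3.14, -0.001]
wrist_force: [-3.4, 0.7, 1.7]
width: 0.102
```

```bash
python3 arc.py 1.1 -0.05 1
python3 - <<'E'
from h import *
import cv2
s=bot.read_camera("scene");t=bot.read_camera("top")
cv2.imwrite("pics/f.png",np.hstack([cv2.resize(s[150:270,110:270],(400,300)),cv2.resize(t[170:275,250:390],(400,300))]))
E
```

```text
t 15.3 pos [ 0.5007 -0.1957  0.2235] ydir_yaw 90.12 tilt [ 1.3e-03 -6.0e-04 -1.0e+00] F [-3.4  0.7  1.7] w 0.102 toolDelta [ 0.0015 -0.1607  0.0036] q [-0.42  0.01  1.91  0.    1.22 -1.99]
tcp-bar offset from hinge mm [-216.901538     55.61431865]
1.05 dy -8.4 dz_tool -0.8 [ 12.7 168.7]
```

View pics/f.png

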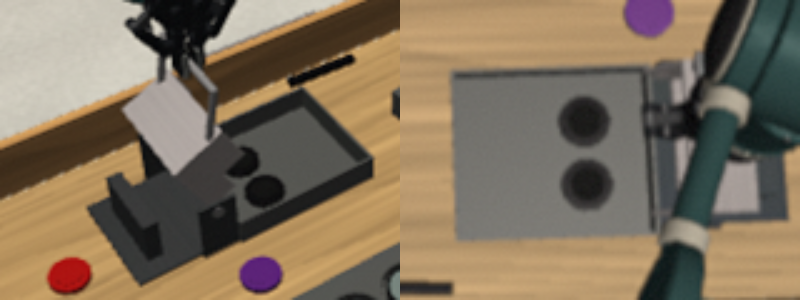

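Both caps lie in the tray (top view half at 584,120 and 586,185). Easing the bin back.

Call:
play_rows(
  series=[
    {"translation":[0,-0.0084,-0.0008],"spin":0},
    {"translation":[0,-0.0084,-0.0004],"spin":0},
    {"translation":[0,-0.0085,0],"spin":0},
    {"translation":[0,-0.0084,0.0004],"spin":0},
    {"translation":[0,-0.0084,0.0008],"spin":0},
  ],
)

```text
time: 15.9
tool_pos: [0.5011, -0.2378, 0.2225]
tcp_rot: [-0.003, 3.14, -0.001]
wrist_force: [-0.8, 1.0, 1.0]
width: 0.105
```

Call:
play_rows(
  series=[
    {"translation":[0,-0.0084,0.0013],"spin":0},
    {"translation":[0,-0.0083,0.0017],"spin":0},
    {"translation":[0,-0.0082,0.0021],"spin":0},
    {"translation":[0,-0.0081,0.0025],"spin":0},
    {"translation":[0,-0.0079,0.0029],"spin":0},
  ],
)

```text
time: 16.4
tool_pos: [0.5012, -0.2787, 0.2119]
tcp_rot: [-0.003, 3.14, -0.001]
wrist_force: [3.1, 0.7, 1.4]
width: 0.102
```

Call:
play_rows(
  series=[
    {"translation":[0,-0.0078,0.0033],"spin":0},
    {"translation":[0,-0.0076,0.0037],"spin":0},
    {"translation":[0,-0.0074,0.0041],"spin":0},
    {"translation":[0,-0.0072,0.0044],"spin":0},
    {"translation":[0,-0.007,0.0048],"spin":0},
  ],
)

```text
time: 16.9
tool_pos: [0.5011, -0.3156, 0.1915]
tcp_rot: [-0.004, 3.14, -0.001]
wrist_force: [4.2, -0.9, 1.2]
width: 0.1
```

```bash
python3 arc.py 0.35 -0.035 10
```

```text
t 16.9 pos [ 0.5011 -0.3156  0.1915] ydir_yaw 90.13 tilt [ 1.1e-03 -5.0e-04 -1.0e+00] F [ 4.2 -0.9  1.2] w 0.1 toolDelta [ 0.0016 -0.0408 -0.0285] q [-0.6   0.14  1.83  0.    1.17 -2.18]
tcp-bar offset from hinge mm [-216.66498611   54.21807802]
0.315 dy -4.7 dz_tool 3.5 [-103.7  133.7]
0.28 dy -4.6 dz_tool 3.7 [-108.3  130. ]
0.245 dy -4.5 dz_tool 3.9 [-112.8  126.1]
0.21 dy -4.3 dz_tool 4.0 [-117.1  122.1]
0.175 dy -4.2 dz_tool 4.2 [-121.3  117.9]
0.14 dy -4.1 dz_tool 4.3 [-125.4  113.6]
0.105 dy -3.9 dz_tool 4.5 [-129.3  109.1]
0.07 dy -3.7 dz_tool 4.6 [-133.   104.6]
0.035 dy -3.6 dz_tool 4.7 [-136.6   99.8]
-0.0 dy -3.4 dz_tool 4.8 [-140.   95.]
```

Call:
play_rows(
  series=[
    {"translation":[0,-0.0047,0.0035],"spin":0},
    {"translation":[0,-0.0046,0.0037],"spin":0},
    {"translation":[0,-0.0045,0.0039],"spin":0},
    {"translation":[0,-0.0043,0.004],"spin":0},
    {"translation":[0,-0.0042,0.0042],"spin":0},
  ],
)

```text
time: 17.4
tool_pos: [0.501, -0.3375, 0.1721]
tcp_rot: [-0.004, 3.141, -0.0]
wrist_force: [5.9, -0.4, 0.8]
width: 0.106
```

Call:
play_rows(
  series=[
    {"translation":[0,-0.0041,0.0043],"spin":0},
    {"translation":[0,-0.0039,0.0045],"spin":0},
    {"translation":[0,-0.0037,0.0046],"spin":0},
    {"translation":[0,-0.0018,0.0024],"spin":0},
    {"translation":[0,-0.0018,0.0023],"spin":0},
  ],
)

```text
time: 17.9
tool_pos: [0.5008, -0.3527, 0.1538]
tcp_rot: [-0.003, 3.142, 0.0]
wrist_force: [4.7, -0.8, 0.4]
width: 0.103
```

Call:
play_rows(
  series=[
    {"translation":[0,-0.0008,0.0012],"spin":0},
    {"translation":[0,-0.0009,0.0012],"spin":0},
    {"translation":[0,-0.0008,0.0012],"spin":0},
    {"translation":[0,-0.0009,0.0012],"spin":0},
    {"translation":[0,0,0],"spin":0},
  ],
)

```text
time: 18.4
tool_pos: [0.5008, -0.3554, 0.15]
tcp_rot: [-0.003, 3.142, 0.002]
wrist_force: [4.2, 2.3, 4.3]
width: 0.102
```

```bash
python3 arc.py 0 -0.02 1
python3 - <<'E'
from h import *
import cv2
s=bot.read_camera("scene");o=cv2.imread("pics/scene0.png");t=bot.read_camera("top")
f=lambda i:cv2.resize(i[180:260,120:220],(400,320),interpolation=cv2.INTER_CUBIC)
cv2.imwrite("pics/g.png",np.hstack([f(o),f(s)]))
E
```

```text
t 18.4 pos [ 0.5008 -0.3554  0.15  ] ydir_yaw 90.12 tilt [ 0.      0.0011 -1.    ] F [4.2 2.3 4.3] w 0.102 toolDelta [ 0.0012 -0.0009 -0.07  ] q [-0.66  0.21  1.82  0.    1.11 -2.23]
tcp-bar offset from hinge mm [-215.40210437   54.95690842]
-0.02 dy -1.9 dz_tool 2.8 [-141.9   92.2]
```

View pics/g.png

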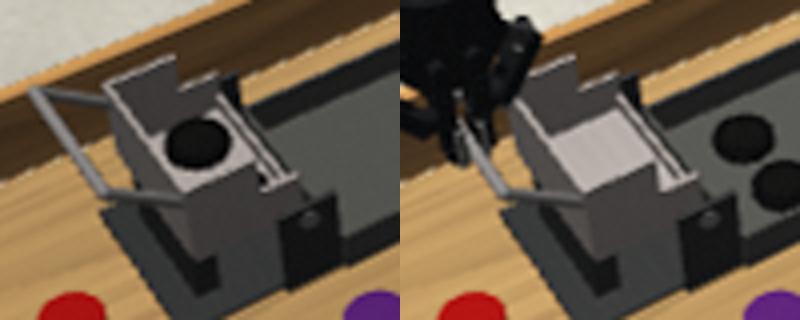

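Call:
play_rows(
  series=[
    {"translation":[0,-0.0005,0.001],"spin":0},
    {"translation":[0,0,0],"spin":0},
    {"translation":[0,0,0],"spin":0},
  ],
)

```text
time: 18.8
tool_pos: [0.5008, -0.3555, 0.1499]
tcp_rot: [-0.004, 3.141, 0.002]
wrist_force: [1.7, 5.9, 9.5]
width: 0.106
```

Call:
play_rows(
  series=[
    {"translation":[0,0,0],"spin":0},
    {"translation":[0,0,0],"spin":0},
    {"translation":[0,0,0],"spin":0},
    {"translation":[0,0,0],"spin":0},
    {"translation":[0,0,0],"spin":0},
  ],
  jaw=0,
)

```text
time: 19.3
tool_pos: [0.5002, -0.3563, 0.1478]
tcp_rot: [0.003, -3.141, -0.001]
wrist_force: [0.6, 0.3, 0.4]
width: 0.497
```

Call:
play_rows(
  series=[
    {"translation":[0,0,-0.01],"spin":0},
    {"translation":[0,0,-0.03],"spin":0},
    {"translation":[0,0,-0.04],"spin":0},
    {"translation":[0,0,-0.04],"spin":0},
    {"translation":[0,0,0],"spin":0},
  ],
)

```text
time: 19.8
tool_pos: [0.504, -0.3589, 0.2775]
tcp_rot: [-0.003, 3.131, -0.013]
wrist_force: [0.4, -0.7, 1.1]
width: 0.502
```

Run:
```python
from h import *
import cv2
delta([.5,-.356,.25])
s=bot.read_camera("scene");t=bot.read_camera("top")
cv2.imwrite("pics/h.png",np.hstack([cv2.resize(s[140:270,110:370],(500,250)),cv2.resize(t[90:280,100:310],(276,250))]))
```

```text
t 19.8 pos [ 0.504  -0.3589  0.2775] ydir_yaw 90.12 tilt [ 0.0109 -0.0086 -0.9999] F [ 0.4 -0.7  1.1] w 0.502 toolDelta [0.0043 0.0031 0.0274] q [-0.66  0.12  1.68 -0.    1.32 -2.23]
```

View pics/h.png

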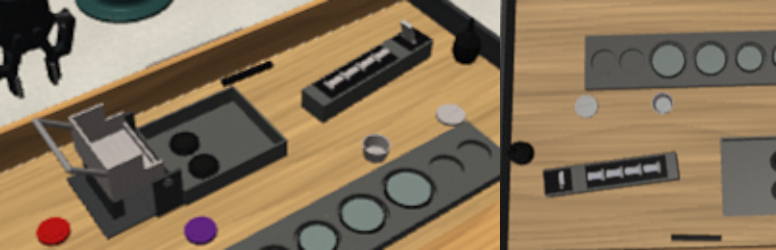

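Levers 1–4 are flat, the main lever stands, the bin is upright, both caps are in the tray and nothing else has moved.

```bash
python3 -c "
from workcell import bot
print(bot.finish_job())"
```

```text
the job is handed in; nothing more can be done
None
```

The job is done and handed in after about 20 s of robot time, well under the 67 s limit.

- **Levers:** I folded all four small levers flat in one drag at constant height. The main lever still stands.
- **Bin:** I gripped the push bar and tipped the bin along its arc to about 1.8 rad. Both caps dropped into the tray. I then eased the bin back with the bar held all the way, and let go only once it sat on its rest.

**Last checks:** the final pictures show:
- levers 1–4 flat and the main lever standing;
- the bin upright and empty, with both caps in the tray;
- the blower, pen, tin and lid where they were, as are the filters in view;
- the gripper clear of everything.

The wrist force readings at the end of each move were about 11 N at most. No check failed or disagreed. My position fits had errors of a few millimetres, and neither the drag nor the grip suffered from it.

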